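Release the glue stick from the gated organiser

TASK

Two clear acrylic organisers stand on the desk, each with a sloping upper level closed by a gate at its lower end; one upper level holds a round glue stick, the other a flat eraser. Press down the pad at the rear end of the rocking lever on the organiser with the glue stick, so that the gate lifts and the glue stick rolls out into the tray in front, then let the lever come back up so that the gate is closed again. Do not touch the glue stick, do not work the eraser's lever, and leave the eraser and the other things on the desk where they are.

Things in the scene. Friction and masses are not known exactly. Their poses are not given: they have to be found in the camera images.
- organiser_a: clear acrylic organiser whose upper level holds the glue stick; 220 (x) by 104 mm (y), sides 88 mm high, pivot ears 127 mm; fixed. Origin on the desk below the lever's pivot; -x is its tray end, +x its press-pad end. Slope: 12 degrees down to -x, 66 mm up at x = 0, from a back wall at x = 62 mm to x = -68 mm; gate at x = -55 mm. Left or right place and yaw (up to 0.35 rad) vary
- organiser_b: the other organiser, of the same make, origin and axes alike; its upper level holds the yellow eraser, its lower level the steel compass
- tray_a (a point): middle of organiser_a's tray floor, 99 mm in front of its origin, 8 mm above the desk; the tray measures 64 mm (x) by 96 mm (y) inside, its lip is 36 mm above the desk
- pad_a (a point): centre of the top face of the press pad of organiser_a's lever: an aluminium plate 46 mm (x) by 50 mm (y), 100 mm behind the pivot, 124 mm above the desk when up. Nothing lies below it. Its axes are those of the organiser and tilt with the lever. Full travel is about 34 mm straight down (with 6 mm towards the pivot)
- rocker_a (a joint): angle of organiser_a's lever (rad): 0 with the gate shut, growing as the pad goes down, 0.35 at its stop; level pivot 118 mm above the desk. A spring brings it back when let go; holding the pad down takes about 1.5 N at first and 4 N at the stop. The glue stick is let through from about 0.2; at 0.3 the way is well clear
- pad_b (a point): the same pad on organiser_b
- rocker_b (a joint): angle of organiser_b's lever, as for rocker_a
- glue: glue stick, a dark cylinder with a grey band, 20 mm in diameter, 85 mm long, about 22 g; origin at its centre, y along its axis. It lies across the slope against the inside of organiser_a's gate, centre 68 mm above the desk, and rolls down by itself into the tray once the gate is up, where its centre is 18 mm above the desk
- eraser: yellow eraser with a paper sleeve, 24 x 56 x 12 mm, on the slope behind organiser_b's gate; origin at its centre
- compass: steel drawing compass 115 mm long, lying flat on organiser_b's lower level beneath the slope; origin below its middle
- mug: white ceramic mug, 80 mm across, 90 mm high, handle towards its +y; origin under its centre
- pencil: black mechanical pencil 140 mm long, 10 mm thick, lying between the organisers; origin below its middle, x along it
- protractor: clear plastic half-round protractor, 108 mm wide, 4 mm thick; origin at the middle of its straight edge
- ruler: steel ruler 200 x 28 x 4 mm, lying flat; origin under its centre, y along it
There are look-alikes about, which are no part of the job. Leave any pink or purple look-alike of the glue alone.

How it is judged:
On the way, in this order (a step that is already met when the one before it is completed fails the run):
1. the pad of the glue stick's lever is pressed down from outside and the gate rises (value of joint rocker_a above 0.1 rad and horizontal distance between the grasp point and pad_a below 0.07 m and contact force between any of the fingers, the arm and organiser_a above 0.3 N), for 0.05 s.
2. the glue stick has rolled into the tray (x of glue in the frame of organiser_a below -0.068 m and z of glue in the frame of organiser_a below 0.03 m), for 0.2 s.
At the end, for the whole second after the job is handed in: the glue stick lies at rest in the tray of its organiser (centre less than 30 mm above the desk and within the tray's walls), both levers are back up with their gates shut (within 0.04 rad), and the eraser is still behind its gate on the slope (all of step 2 and x of glue in the frame of organiser_a above -0.131 m and y of glue in the frame of organiser_a between -0.03 and 0.03 m and linear speed of glue below 0.05 m/s and value of joint each of rocker_a, rocker_b below 0.04 rad and x of eraser in the frame of organiser_b above -0.055 m and z of eraser in the frame of organiser_b above 0.05 m); the robot touches nothing.
It fails at once if the robot touches the glue stick (contact force between any of the fingers, the arm and glue above 0.2 N).
It fails at once if the glue stick is lifted (height (world z) of glue above 0.1 m).
It fails at once if the eraser's lever is worked (value of joint rocker_b above 0.08 rad).
It fails at once if the eraser, compass, mug, pencil, protractor or ruler is moved (distance of eraser from where it was at the start of the episode above 0.03 m or distance of any of compass, mug, pencil, protractor, ruler from where it was at the start of the episode above 0.025 m).
It also fails if it takes over 40 s, if anything falls off the work surface, if the arm or the gripper's body presses on something with over 40 N, if the wrist force passes 120 N, or if a joint passes its speed limit or range.

ROBOT

A 6-joint arm with a two-finger parallel gripper is mounted at the origin on the work surface. World frame = base frame: x ahead of the robot, y to its left, z up, the work surface at z = 0. Lengths are in m, angles in rad, forces in N, time in s.
With the tool pointing down it reaches from about 0.325 to 0.75 m from the base axis. Payload 7.6 kg.
Tool frame: the origin (TCP) lies at the very end of the fingers, on their centre line; the grasp point (between the pads) lies 19 mm behind it; z points along the fingers, y is the line along which they close (so a half turn about z gives the same grasp; the last joint's range is limited). The gripper opens to 85 mm and grips with 20 to 120 N. Pads are 22 mm wide; open, the fingers measure 114 mm over their backs; the gripper's body (76 mm by 85 mm) begins 54 mm behind the grasp point. The pads swing forward as they close: fully open they stand 13 mm farther back than shut.
Start: joints at [-1.352, 0.052, 1.401, -0, 1.689, -0.07], TCP at [0.15, -0.503, 0.231] pointing down, gripper open.
Joint ranges: [-2.9, 2.9], [-0.91, 2.17], [0.12, 2.37], [-1.06, 4.2], [0.26, 2.73], [-2.93, 2.93]. Speed limits (rad/s): [2.57, 2.57, 3.01, 3.14, 3.14, 3.14].

INTERFACE

Orientations are given as [roll, pitch, yaw] about the fixed x, y, z axes, in that order (R = Rz(yaw) Ry(pitch) Rx(roll)).
In Python, from station import * gives the robot as it stands.
- The arm moves only by the tool servo_tool, never from a script. Its argument "steps" is a list of rows, each a list of 3 entries, a list of its own where there are three numbers: the opening, from -1 (shut) to 1 (fully open), so that 0 is half open, then the shift along the tool's x, y, z as a fraction of full scale, then the turn about the tool's z as a fraction of full scale. In form: [[gripper, [tx, ty, tz], turn], ...]. A call has 1 to 12 rows; each row shifts and turns the commanded pose from where the row before left it, along the tool's axes as they then stand; what a row does not reach is not made up. Full scale, the value 1, is 400 mm for a shift and 30 degrees for a turn. A row lasts 1/8 s, in which the tool goes at most 62.5 mm and 10.7 degrees, less where a joint would pass 70% of its speed; a pose out of reach is approached as far as the arm can. A call with a number of a shift or a turn outside -1 to 1 is refused whole. A call with a gripper value outside its range is refused whole. The fingers move at their own pace and stop on an object; "force" is the grip in N (left out, the last holds). Time passes only in rows, so rows that do not move let the fingers close. It gives the time, the measured TCP pose, the force, the opening and the grip force at its end, in the units of the state.
- sense(): the state, without advancing time (a new reading comes with each control period).
- grab_frame(name): name is "scene" or "top"; returns a dict with "frame" (400x640x3 uint8, blue, green, red), "fx", "fy", "cx", "cy" (pixels), "distortion" ([k1, k2, p1, p2, k3] as OpenCV has them; the pictures are not rectified), "pose" (4x4, takes a point from camera to world coordinates). Camera axes: x right, y up, looking along -z (the intrinsics and any distortion apply to the point x, -y, -z); pixel columns grow to the right and rows downward; lengths in m; the calibration is good to about 2 mm. A picture is of the moment at which its call begins. There is no depth.
- sign_off(): hands the job in; it is judged then, once.
The state is a dict: "time": time; "joints": joint angles; "joint_velocities": joint speeds; "tau": joint torques, N m; "ee_pos": TCP position; "ee_rot": TCP orientation; "ft_force": force on the tool from outside, world axes, zero at the start; "moment": the same for the moment, N m; "grip_width": finger opening in m; "grip_force": force on a finger pad.
Only numpy, scipy, OpenCV 4.12 (cv2) and the standard library are available. Lean on these libraries where they do the work, as an engineer would, in place of code of your own. Each camera call takes 0.05 s, during which the arm holds its last target. There are 200 camera calls.

## Working session

There is one attempt and no reset: what is moved stays moved. The work goes in short steps, Python scripts to look and compute and a tool call to move; the robot and the scene stay as the last step left them, time stands still between calls to the robot, and variables do not carry over. Pictures are saved under pics/ and viewed, at most 10 in all, crops included, and the job is handed in when it is done.

Besides the shell and the picture viewer there is one more tool, called after ">>>" as a command line: name --argument value ..., lists and objects as JSON in quotes. servo_tool: Moves the arm, as the interface text tells. Its arguments: {"type":"object","properties":{"steps":{"type":"array"},"force":{"type":"number"}},"required":["steps"]}

```bash
mkdir -p pics; python3 - <<'E'
from station import *
import cv2
for n in("scene","top"):
    f=grab_frame(n); cv2.imwrite(f"pics/{n}0.png",f["frame"]); print(n,f["fx"],f["cx"],f["cy"],f["distortion"],f["pose"])
s=sense(); print(s["time"],s["ee_pos"],s["ee_rot"],s["grip_width"])
E
```

```text
scene 388.22299847450813 325.19814928166363 196.7678276953882 [-0.04649582  0.          0.          0.          0.        ] [[ 0.57231605 -0.43443549  0.69549992  1.34297337]
 [ 0.81994106  0.3158761  -0.47740858 -0.58096054]
 [-0.01228857  0.84349754  0.53699246  0.67923792]
 [ 0.          0.          0.          1.        ]]
top 361.91987744413296 322.70654112834706 193.09355854587722 [-0.03341882  0.          0.          0.          0.        ] [[-0.01670454  0.99488918 -0.0995815   0.46324212]
 [-0.99982245 -0.01575229  0.01034117 -0.05738079]
 [ 0.00871968  0.09973656  0.99497567  0.90228024]
 [ 0.          0.          0.          1.        ]]
0.1 [ 0.14949548 -0.50299857  0.23055085] [-3.14020491e+00 -1.05768896e-04  2.88824185e-01] 0.08556510170173101
```

View pics/top0.png

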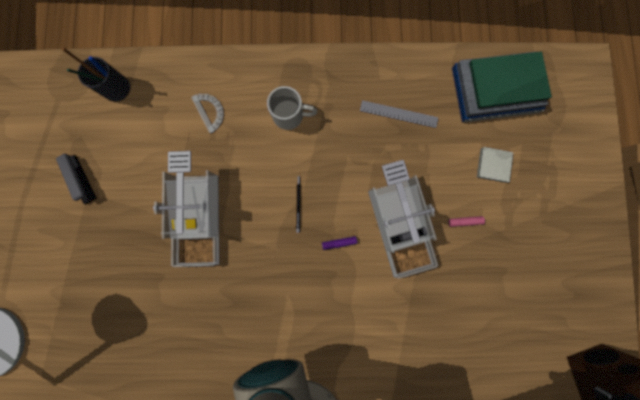

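View pics/scene0.png

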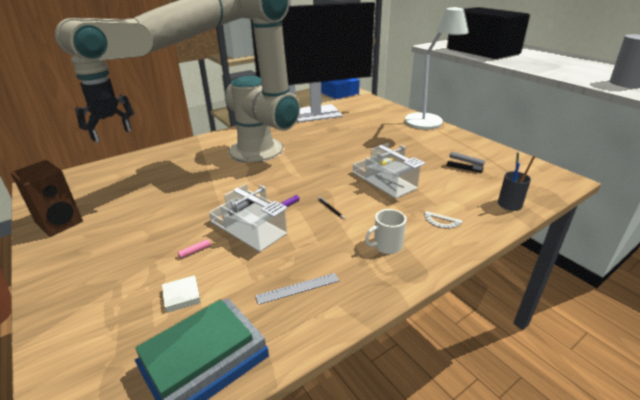

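The top view shows two organisers. The left one, near (190,220), has the yellow eraser. The right one, near (405,228), has a dark cylinder by its gate at about (408,238), and its pad is at (396,172). The look-alikes are the purple stick (340,243) and the pink stick (466,222), both lying on the desk. The dark one in the right organiser fits the glue stick, and I'll confirm that with a crop.

```bash
cat > h.py <<'E'
import numpy as np, cv2
def ray(f,uv,z):
    K=np.array([[f["fx"],0,f["cx"]],[0,f["fy"],f["cy"]],[0,0,1]])
    p=cv2.undistortPoints(np.array([[uv]],float),K,np.array(f["distortion"]))[0,0]
    P=np.array(f["pose"]); d=P[:3,:3]@np.array([p[0],-p[1],-1]); o=P[:3,3]
    return o+d*(z-o[2])/d[2]
E
python3 - <<'E'
from station import *
from h import *
f=grab_frame("top")
c=f["frame"][150:285,350:480]; cv2.imwrite("pics/c1.png",cv2.resize(c,None,fx=4.4,fy=4.4,interpolation=cv2.INTER_CUBIC))
for n,uv,z in(("pad",(396,172),.124),("glue",(408,238),.068),("tray",(412,261),.008),("padb",(179,161),.124)): print(n,ray(f,uv,z).round(4))
E
```

```text
pad [ 0.5848 -0.2261  0.124 ]
glue [ 0.4399 -0.2603  0.068 ]
tray [ 0.3821 -0.2827  0.008 ]
padb [0.6166 0.2474 0.124 ]
```

View pics/c1.png

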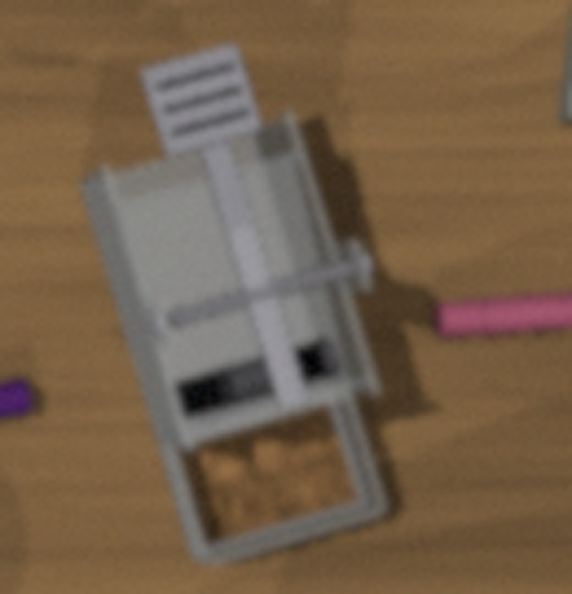

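The crop confirms the dark glue stick with its grey band in the right organiser. It lies against the gate at crop (185–340, 380), and the pad centre is at crop (202,98), which is (0.584, -0.226). I'll move above the pad with the fingers shut.

>>> servo_tool --steps '[[-1,[0.125,-0.0355,0],0],[-1,[0.125,-0.0355,0],0],[-1,[0.125,-0.0355,0],0],[-1,[0.125,-0.0355,0],0],[-1,[0.125,-0.0355,0],0],[-1,[0.125,-0.0355,0],0],[-1,[0.125,-0.0355,0],0],[-1,[0.125,-0.0355,0],0],[-1,[0.125,-0.0355,0],0],[-1,[0.125,-0.0355,0],0],[-1,[0,0,0],0],[-1,[0,0,0],0]]'

```text
time: 1.65
ee_pos: [0.5881, -0.2249, 0.2308]
ee_rot: [-3.141, 0.001, 0.289]
ft_force: [-0.8, 0.1, 0.6]
grip_width: 0.0003
grip_force: 0.0
```

>>> servo_tool --steps '[[-1,[0,0,0.075],0],[-1,[0,0,0.075],0],[-1,[0,0,0.075],0],[-1,[0,0,0.02],0],[-1,[0,0,0.02],0],[-1,[-0.002,0,0.02],0],[-1,[-0.002,0,0.02],0],[-1,[-0.002,0,0.02],0],[-1,[0,0,0],0]]'

```text
time: 2.78
ee_pos: [0.586, -0.2255, 0.1009]
ee_rot: [3.142, 0.0, 0.289]
ft_force: [3.2, -1.0, 2.9]
grip_width: 0.0004
grip_force: 1.5
```

>>> servo_tool --steps '[[-1,[-0.002,0,0.01],0],[-1,[-0.002,0,0.008],0],[-1,[0,0,0],0],[-1,[0,0,0],0],[-1,[0,0,0],0],[-1,[0,0,0],0],[-1,[0,0,0],0],[-1,[0,0,0],0],[-1,[0,0,0],0],[-1,[0,0,0],0]]'

```text
time: 4.03
ee_pos: [0.5846, -0.2259, 0.0941]
ee_rot: [3.141, -0.0, 0.289]
ft_force: [2.8, -0.8, 2.6]
grip_width: 0.0003
grip_force: 1.9
```

```bash
python3 - <<'E'
from station import *
from h import *
a=grab_frame("top")["frame"][150:290,350:480]; b=grab_frame("scene")["frame"][160:300,180:310]
cv2.imwrite("pics/p1.png",cv2.resize(np.hstack([a,b]),None,fx=3,fy=3,interpolation=cv2.INTER_CUBIC))
E
```

```text
(no output)
```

View pics/p1.png

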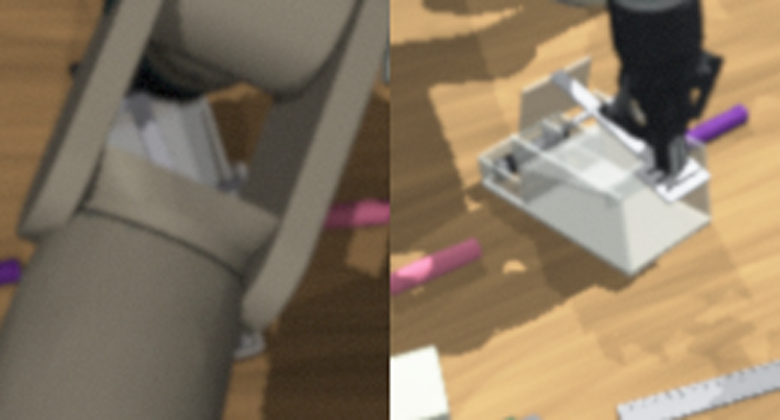

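In the scene half, the lever is tipped with its gate raised near (580,85), and the dark stick seems to lie low in the tray, near (510–555,145). The arm hides the top view. I'll release, back away and look again.

>>> servo_tool --steps '[[-1,[0.002,0,-0.02],0],[-1,[0.002,0,-0.025],0],[-1,[0,0,-0.025],0],[-1,[0,0,-0.05],0],[-1,[0,0,-0.1],0],[-1,[0,0,-0.12],0],[-1,[-0.06,0.1,0],0],[-1,[-0.06,0.1,0],0],[-1,[-0.06,0.1,0],0],[-1,[-0.06,0.1,0],0],[-1,[-0.06,0.1,0],0],[-1,[0,0,0],0]]'

```text
time: 5.62
ee_pos: [0.5258, -0.4544, 0.2298]
ee_rot: [-3.141, 0.002, 0.284]
ft_force: [0.3, 0.6, 0.2]
grip_width: 0.0001
grip_force: 0.0
```

```bash
python3 - <<'E'
from station import *
from h import *
a=grab_frame("top")["frame"][150:290,350:480]; b=grab_frame("scene")["frame"][160:300,180:310]
cv2.imwrite("pics/p2.png",cv2.resize(np.hstack([a,b]),None,fx=3,fy=3,interpolation=cv2.INTER_CUBIC))
E
```

```text
(no output)
```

View pics/p2.png

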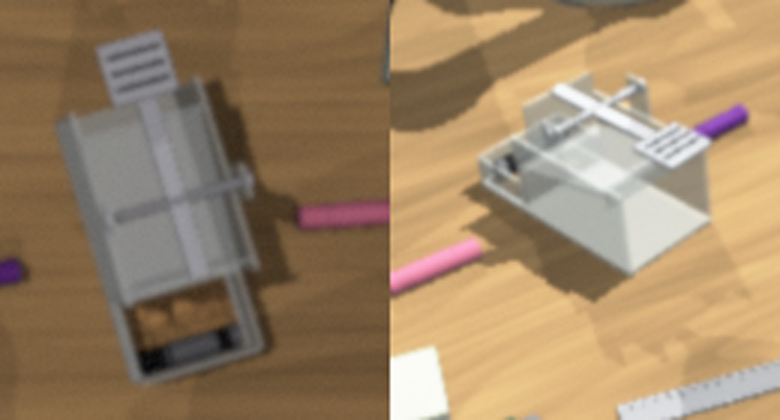

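The glue stick lies across the tray at its front wall, near (190,348) in the top half. The lever is back up, its pad at (137,68), and the gate is shut. The robot is clear, so I'll hand in.

```bash
python3 -c "
from station import *
print(sign_off())"
```

```text
the job is handed in; nothing more can be done
None
```

The glue stick rolled into its organiser's tray, the lever came back up with the gate shut, and I handed the job in; the result wasn't shown, and I didn't re-check the eraser or the other desk items in a final picture, though the arm stayed clear of them.

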